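# Lever open the stuck cover of the labelling machine

### The job

The labelling machine's cover is stuck shut. Draw the flat-bladed scraper out of its pigeonhole by the blade, lay it down in the clear and let go; then take it by the handle, slip the blade into the slot under the front edge of the cover and lever the cover up with it (no fingers on the closed cover) until it stands open at least 60 degrees. Finally lay the scraper flat on the white board, all of it on the board, and leave the label roller, the bottle and the jar where they are.

Things in the scene. Friction and masses are not known exactly. Their poses are not given: they have to be found in the camera images.
- scraper: scraper: flat steel blade, black handle. Origin on its underside where handle meets blade; x towards the blade tip, z up as it lies. Handle x -110 to 0, 24 wide (y), z 0 to 26. Blade x 0 to 85, 44 wide, 4 thick, z 11 to 15. 160 g, balances near x -30. Starts in one of the two pigeonholes (floor 6 mm up), handle inside, blade sticking out about 65 mm
- blade_tip (a point): middle of the scraper blade's straight front edge (x 85, z 13 in the scraper's frame)
- handle (a point): middle of the scraper's handle, hold it firmly within 50 mm of here, better towards the blade, or it twists in the fingers (x -50, z 13 in the scraper's frame)
- roller: label roller, bystander: the same black handle with a 46 mm wide, 30 mm thick rubber roller in a steel fork instead of a blade, 180 long; lies in the other pigeonhole. Same frame as the scraper
- rack: fixed low steel rack, 262 (x) x 200 (y) x 130 (z), origin at the centre of its underside. Two pigeonholes side by side, centred on x = -64 and +64, each 122 wide, from 6 to 56 high, open only towards the rack's -y (front at y = -100); closed drawers above them, label reels on top
- machine: fixed white labelling machine, origin at centre of its underside, front to its -x. Box 170 (x) x 180 (y), walls 6 thick, 105 high; grey cover 160 (x) x 180 (y) x 8 on it, flush with the front. The front wall is 12 lower over its middle 110 mm: the slot under the cover's front edge. Label reel inside up to z 81; motor housing behind, x 75 to 120, 105 high
- slot (a point): middle of the slot on the outer front face of the machine (x -85, y 0, z 99 in the machine's frame): open from z 93 to the cover's underside at z 105, 110 wide
- hinge (a point): middle of the cover's hinge line (along the machine's y; x 75, z 105 in the machine's frame)
- cover (a joint): opening angle of the cover, rad: 0 lies shut, grows as its front edge rises, stop at 1.8. The hinge is stiff: about 4 N up at the front edge moves it, and it stays where it is left
- board: fixed white cutting board, 240 (x) x 260 (y) x 4 thick, origin at the centre of its underside
- bottle: sauce bottle standing on the table, 60 across, 175 high, origin at the centre of its underside; bystander
- jar: sauce jar standing on the table, 72 across, 90 high, origin at the centre of its underside; bystander
There are look-alikes about, which are no part of the job. Leave any orange look-alike of the scraper alone.

How it is judged:
By the outcome, as a careful person would: the job done as asked, in the order asked, and still so for the second after the job is handed in, with the robot touching nothing.
It also fails if it takes over 69 s, if anything falls off the work surface, if the arm or the gripper's body presses on something with over 40 N, if the wrist force passes 120 N, or if a joint passes its speed limit or range.

### The arm

A 7-joint arm with a two-finger parallel gripper is mounted at the origin on the work surface. World frame = base frame: x ahead of the robot, y to its left, z up, the work surface at z = 0. Lengths are in mm, angles in rad, forces in N, time in s.
With the tool pointing down it reaches from about 400 to 875 mm from the base axis. Payload 4.4 kg.
Tool frame: the origin (TCP) lies between the finger pads, 19 mm behind the fingertips; this is the grasp point; y points along the fingers, z is the direction in which the jaws open and shut, and the axes are right-handed (so a half turn about y gives the same grasp; the last joint's range is limited). The gripper opens to 85 mm and grips with 20 to 120 N. Pads are 22 mm wide; open, the fingers measure 114 mm over their backs; the gripper's body (76 mm by 85 mm) begins 54 mm behind the grasp point. The pads swing forward as they close: fully open they stand 13 mm farther back than shut.
Start: joints at [1.231, 0.628, 0.038, 1.517, -0.027, 0.996, -0.02], TCP at [175.782, -625.794, 250.013] pointing down, gripper open.
Joint ranges: [-3.06, 3.06], [-0.37, 2.12], [-1.25, 1.32], [0.18, 2.47], [-1.1, 4.24], [0.23, 1.98], [-2.94, 2.94]. Speed limits (rad/s): [2.57, 2.57, 3.14, 3.14, 3.14, 3.14, 3.14].

### API

Orientations are given as [roll, pitch, yaw] about the fixed x, y, z axes, in that order (R = Rz(yaw) Ry(pitch) Rx(roll)).
In Python, from cell import * gives the robot as it stands.
- The arm moves only by the tool apply_moves, never from a script. Its argument "targets" is a list of rows, each a list of 6 numbers: the shift along the tool's x, y, z in units of 40 mm (1.0 is 40 mm), then the turn, a rotation vector about the tool's x, y, z in units of 8 degrees (1.0 is 8 degrees). A call has 1 to 12 rows; each row shifts and turns the commanded pose from where the row before left it, along the tool's axes as they then stand; what a row does not reach is not made up. A row lasts 1/8 s, in which the tool goes at most 62.5 mm and 10.7 degrees, less where a joint would pass 70% of its speed; a pose out of reach is approached as far as the arm can. A call is refused whole if a number of a shift passes 1 or a number of a turn 1, either way. A call with a gripper value outside its range is refused whole. "jaw" is the gripper command: -1 is shut, 1 is fully open, values between are in proportion, set as the call begins (left out, the last holds). The fingers move at their own pace and stop on an object; the grip force is fixed at half the most. Time passes only in rows, so rows that do not move let the fingers close. It gives the time, the measured TCP pose, the force and the opening at its end, in the units of the state.
- read_state(): the state, without advancing time (a new reading comes with each control period).
- get_image(name): name is "scene" or "side" or "wrist"; returns the picture (480x640x3 uint8, red, green, blue); there is no depth.
- calibration(name): a dict with "fx", "fy", "cx", "cy" (pixels), "world_from_camera" (4x4, takes a point from camera to world coordinates). Camera axes: x right, y down, z forward; pixel columns grow to the right and rows downward; lengths in mm; the calibration is good to about 2 mm. The wrist camera is an equidistant fisheye: a pixel r from the principal point sees the ray r / f radians off the axis. A picture is of the moment at which its call begins: read the wrist's pose just before it. calibration takes no time and is no camera call; for the wrist camera it gives the pose at the moment of the call.
- finish_job(): hands the job in, once; it reports no verdict.
The state is a dict: "clock": time; "qpos": joint angles; "qd": joint speeds; "tau": joint torques, N m; "eef_pos": TCP position; "tool_rot": TCP orientation; "force": force on the tool from outside, world axes, zero at the start; "torque": the same for the moment, N m; "width": finger opening in mm.
Only numpy, scipy, OpenCV 4.12 (cv2) and the standard library are available. Lean on these libraries where they do the work, as an engineer would, in place of code of your own. Each camera call takes 0.05 s, during which the arm holds its last target. There are 200 camera calls.

## Working session

There is one attempt and no reset: what is moved stays moved. The work goes in short steps, Python scripts to look and compute and a tool call to move; the robot and the scene stay as the last step left them, time stands still between calls to the robot, and variables do not carry over. Pictures are saved under pics/ and viewed, about 8 in all and at most 12, crops included, and the job is handed in when it is done.

Besides the shell and the picture viewer there is one more tool, called after "Call:" in YAML: its name, and indented under it one key for each argument. apply_moves: Moves the arm, as the interface text tells. Its arguments: {"type":"object","properties":{"targets":{"type":"array"},"jaw":{"type":"number"}},"required":["targets"]}

```bash
ls; mkdir -p pics; python3 - <<'E'
from cell import *
import cv2,numpy as np
s=read_state();print(s)
for n in("scene","side"):
    im=get_image(n);cv2.imwrite(f"pics/{n}0.png",im[:,:,::-1]);c=calibration(n);print(n,{k:(np.round(v,3).tolist()) for k,v in c.items()})
c=calibration("wrist");im=get_image("wrist");cv2.imwrite("pics/wrist0.png",im[:,:,::-1]);print({k:(np.round(v,3).tolist()) for k,v in c.items()})
E
```

```text
pics
{'clock': 0.0, 'qpos': array([ 1.23121434,  0.62936095,  0.03844505,  1.51836642, -0.02703016,
        0.99631454, -0.01999527]), 'qd': array([-0.00013161, -0.00221158, -0.00056717,  0.00100345, -0.00241517,
        0.00026108, -0.00077917]), 'tau': array([ 4.35796237e-04, -5.63400435e+01,  1.22665823e+00, -1.93437159e+01,
        1.10451481e-02,  1.05519631e-02, -6.77296171e-06]), 'eef_pos': array([ 175.61684228, -625.207645  ,  249.08001836]), 'tool_rot': array([-1.57272776e+00, -2.92518917e-06, -2.86782482e+00]), 'force': array([ 0.33721667, -0.47295485,  0.31113109]), 'torque': array([-0.0548057 , -0.02559809, -0.0047094 ]), 'width': 85.35862655832678}
scene {'fx': 561.889, 'fy': 561.889, 'cx': 325.427, 'cy': 241.111, 'world_from_camera': [[-0.515, 0.636, -0.574, 1215.785], [0.857, 0.396, -0.331, 467.418], [0.017, -0.663, -0.749, 951.283], [0.0, 0.0, 0.0, 1.0]]}
side {'fx': 437.768, 'fy': 437.768, 'cx': 318.339, 'cy': 241.71, 'world_from_camera': [[-0.989, -0.105, 0.106, 431.962], [-0.149, 0.677, -0.721, 715.234], [0.004, -0.728, -0.685, 699.544], [0.0, 0.0, 0.0, 1.0]]}
{'fx': 371.648, 'fy': 371.648, 'cx': 316.451, 'cy': 236.721, 'world_from_camera': [[0.272, -0.92, -0.283, 248.125], [-0.962, -0.26, -0.079, -604.551], [-0.001, 0.294, -0.956, 372.695], [0.0, 0.0, 0.0, 1.0]]}
```

View pics/scene0.png

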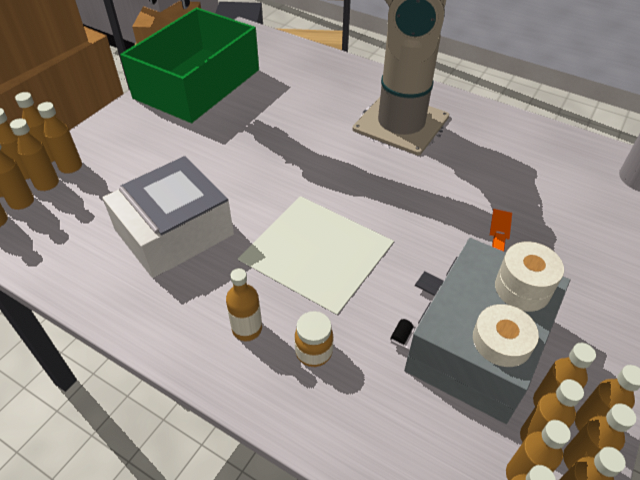

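View pics/side0.png

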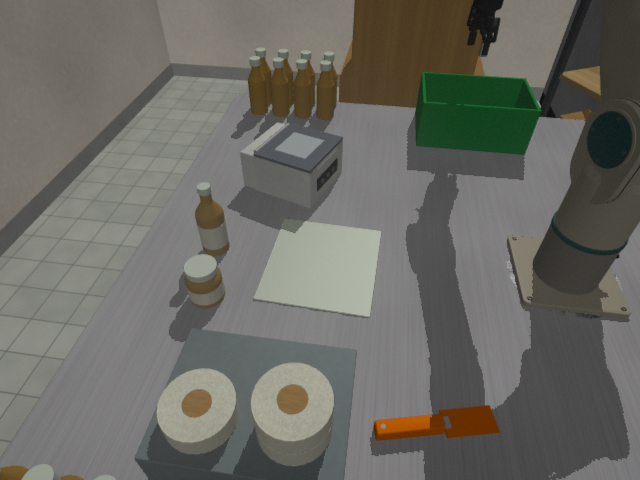

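The scene view shows these candidates: a dark flat blade at (430,283) sticking out of the rack's pigeonhole, the black roller at (402,330) in the other hole, and the orange look-alike at (500,225). I choose (430,283). The machine is at (170,210), the board at (318,253), the bottle at (243,305) and the jar at (314,338). A close crop will check the choice and give the machine's corners.

```bash
python3 - <<'E'
import cv2,numpy as np
a=cv2.imread("pics/scene0.png");b=cv2.imread("pics/side0.png")
def crop(im,x,y,w,h,W,H):
    c=cv2.resize(im[y:y+h,x:x+w],(W,H),interpolation=cv2.INTER_CUBIC)
    for i in range(0,w,20): cv2.putText(c,str(x+i),(i*W//w,8),0,.3,(0,0,255)); cv2.line(c,(i*W//w,8),(i*W//w,14),(0,0,255))
    for i in range(0,h,20): cv2.putText(c,str(y+i),(0,i*H//h+4),0,.3,(0,0,255))
    return c
o=np.vstack([np.hstack([crop(a,95,145,150,140,400,300*1),crop(b,235,115,120,90,400,300)]),np.hstack([crop(a,380,230,120,90*1,400,300),crop(a,380,230,200,200,400,300)])])
cv2.imwrite("pics/c1.png",o)
E
```

```text
(no output)
```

View pics/c1.png

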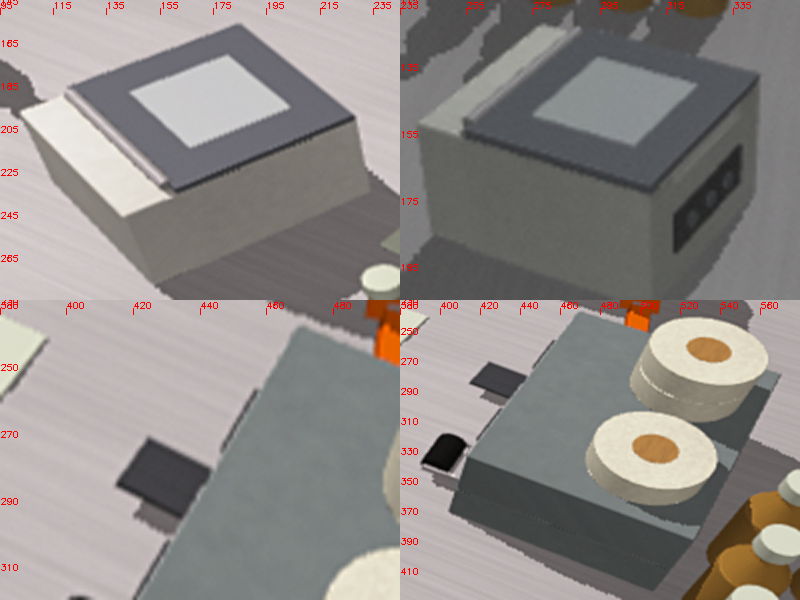

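The crop confirms a thin flat dark plate at (430,283) and a round roller at (402,330). The machine's front, with its dark panel, faces the robot side. Next I compute positions.

```bash
cat > h.py <<'E'
from cell import *
import cv2,numpy as np
from scipy.spatial.transform import Rotation as R
def ray(n,p,c=None):
    c=c or calibration(n);M=np.array(c["world_from_camera"])
    d=np.array([(p[0]-c["cx"])/c["fx"],(p[1]-c["cy"])/c["fy"],1.])
    if n=="wrist":
        r=np.hypot(d[0],d[1]);d=np.array([d[0]/r*np.sin(r),d[1]/r*np.sin(r),np.cos(r)]) if r>0 else d
    return M[:3,3],M[:3,:3]@d
def onz(n,p,z,c=None):
    o,d=ray(n,p,c);return o+d*(z-o[2])/d[2]
def proj(n,P,c=None):
    c=c or calibration(n);q=np.linalg.inv(np.array(c["world_from_camera"]))@np.append(P,1)
    v=q[:3]
    if n=="wrist":
        t=np.arctan2(np.hypot(v[0],v[1]),v[2]);k=t/np.hypot(v[0],v[1]);return np.array([c["cx"]+c["fx"]*k*v[0],c["cy"]+c["fy"]*k*v[1]])
    return np.array([c["cx"]+c["fx"]*v[0]/v[2],c["cy"]+c["fy"]*v[1]/v[2]])
E
python3 - <<'E'
from h import *
np.set_printoptions(precision=1,suppress=True)
def show(t,n,ps,z):
    P=np.array([onz(n,p,z) for p in ps]);print(t,P[:,:2].tolist() and np.round(P[:,:2],1).tolist());
    d=np.diff(np.vstack([P,P[:1]]),axis=0);print('  len',np.hypot(d[:,0],d[:,1]),'ang',np.degrees(np.arctan2(d[:,1],d[:,0])))
show("cover scene A B C D","scene",[(120.5,186.1),(185,155.7),(228.1,200.1),(159.5,234.6)],113)
show("cover side B C D","side",[(343,137.5),(310.6,171.4),(253.9,153.4)],113)
show("rack","scene",[(469,238),(415,333.3),(529,388.7),(569,280)],130)
show("blade","scene",[(425,271.1),(414.8,286.1),(435.5,295.1),(443.6,280.4)],21)
show("board scene","scene",[(304,197),(393,242),(338,313),(240,258)],4)
show("board side","side",[(286,221),(382,231),(370,313),(258,299)],4)
show("jar top","scene",[(314,326)],90);show("jar side","side",[(201,267)],90)
show("bottle top","scene",[(238.5,275)],175);show("bottle side","side",[(204,188)],175)
show("roller","scene",[(402,331)],24)
show("orange","side",[(376,430),(440,422),(490,407),(499,432)],15)
E
```

```text
cover scene A B C D [[670.7, -360.7], [518.9, -309.7], [582.3, -137.8], [733.1, -193.3]]
  len [160.1 183.3 160.7 178.6] ang [ 161.5   69.8  -20.2 -110.5]
cover side B C D [[517.9, -305.9], [576.4, -138.4], [728.5, -194.3]]
  len [177.4 162.  238.3] ang [  70.7  -20.2 -152.1]
rack [[429.2, 341.3], [685.3, 343.5], [683.6, 542.5], [429.6, 538.7]]
  len [256.1 199.1 254.1 197.4] ang [   0.5   90.5 -179.1  -90.1]
blade [[463.5, 279.8], [511.1, 278.2], [509.7, 324.1], [465.7, 323.3]]
  len [47.6 45.9 44.  43.6] ang [  -1.9   91.8 -178.9  -92.9]
board scene [[394.5, -68.0], [411.0, 180.1], [642.2, 171.0], [630.0, -83.9]]
  len [248.7 231.3 255.2 236. ] ang [ 86.2  -2.3 -92.7 176.1]
board side [[628.1, -77.4], [394.8, -76.7], [407.5, 171.3], [635.1, 170.5]]
  len [233.4 248.3 227.6 248. ] ang [179.8  87.1  -0.2 -91.6]
jar top [[741.4, 175.2]]
  len [0.] ang [0.]
jar side [[737.1, 178.1]]
  len [0.] ang [0.]
bottle top [[768.2, 36.6]]
  len [0.] ang [0.]
bottle side [[763.1, 42.9]]
  len [0.] ang [0.]
roller [[625.3, 303.7]]
  len [0.] ang [0.]
orange [[384.0, 407.1], [284.1, 378.9], [202.1, 341.3], [193.6, 381.2]]
  len [103.8  90.2  40.8 192.2] ang [-164.3 -155.3  102.     7.7]
```

```bash
cat >> h.py <<'E'
def plan(wps,p0=None,r0=None,dmax=38.,amax=7.9):
    """waypoints (pos, rpy) -> rows in tool units from the measured pose"""
    s=read_state();p=np.array(s["eef_pos"] if p0 is None else p0);r=R.from_euler("xyz",s["tool_rot"] if r0 is None else r0)
    out=[]
    for P,e in wps:
        P=np.array(P,float);g=R.from_euler("xyz",e)
        n=max(1,int(np.ceil(max(np.abs(P-p).max()/dmax*1.05,np.degrees((r.inv()*g).magnitude())/amax))))
        dv=(r.inv()*g).as_rotvec();ps,rs=p,r
        for i in range(1,n+1):
            q=ps+(P-ps)*i/n;rr=rs*R.from_rotvec(dv*i/n)
            row=np.round(np.r_[r.inv().apply(q-p)/40,np.degrees((r.inv()*rr).as_rotvec())/8],2)
            p=p+r.apply(row[:3]*40);r=r*R.from_rotvec(np.radians(row[3:]*8));out.append(row.tolist())
    out=[[0 if v==0 else v for v in o] for o in out]
    print(len(out),"rows, end",p.round(1),r.as_euler("xyz").round(3))
    for i in range(0,len(out),12): print(str(out[i:i+12]).replace(" ",""))
def D(yaw): return [-np.pi/2,0,np.radians(yaw)]
E
python3 -c "
from h import *
plan([([430,-270,250],D(-130)),([480,0,250],D(-90)),([487,215,200],D(-90))])"
```

```text
24 rows, end [487.  215.2 200.2] [-1.57   0.    -1.571]
[[-0.85,0,-0.68,0,-0.43,0],[-0.89,0,-0.63,0,-0.43,0],[-0.93,0,-0.58,0,-0.43,0],[-0.96,0,-0.52,0,-0.43,0],[-0.99,0,-0.46,0,-0.42,0],[-1.02,0,-0.4,0.01,-0.43,0],[-1.04,-0.01,-0.34,0,-0.43,0],[-1.05,0,-0.28,0,-0.43,0],[-1.08,0,-0.21,0,-0.43,0],[-1.08,0,-0.15,0,-0.43,0],[-0.75,0,-0.42,0,-0.62,0],[-0.78,0,-0.36,0,-0.63,0]]
[[-0.81,0,-0.29,0,-0.62,0],[-0.83,0,-0.21,0,-0.63,0],[-0.84,0,-0.15,0,-0.62,0],[-0.86,0,-0.06,0,-0.63,0],[-0.86,0,0,0,-0.62,0],[-0.85,0,0.08,0,-0.63,0],[-0.9,0.21,0.03,0,0,0],[-0.89,0.21,0.03,0,0,0],[-0.9,0.21,0.03,0,0,0],[-0.89,0.21,0.03,0,0,0],[-0.9,0.21,0.03,0,0,0],[-0.9,0.2,0.03,0,0,0]]
```

Call:
apply_moves:
  targets:
    - [-0.85,0,-0.7,0,-0.4,0]
    - [-0.9,0,-0.65,0,-0.4,0]
    - [-0.93,0,-0.6,0,-0.4,0]
    - [-0.96,0,-0.5,0,-0.45,0]
    - [-1,0,-0.45,0,-0.45,0]
    - [-1,0,-0.4,0,-0.45,0]
    - [-1,0,-0.35,0,-0.45,0]
    - [-1,0,-0.3,0,-0.45,0]
    - [-1,0,-0.2,0,-0.45,0]
    - [-1,0,-0.15,0,-0.4,0]
    - [-0.85,0,-0.4,0,-0.6,0]
    - [-0.85,0,-0.35,0,-0.6,0]
  jaw: 1

```text
clock: 1.65
eef_pos: [441.4, -202.9, 249.9]
tool_rot: [-1.571, 0.0, -2.097]
force: [1.1, -0.2, 0.5]
width: 85.4
```

Call:
apply_moves:
  targets:
    - [-0.85,0,-0.3,0,-0.6,0]
    - [-0.85,0,-0.2,0,-0.6,0]
    - [-0.85,0,-0.15,0,-0.6,0]
    - [-0.85,0,-0.05,0,-0.6,0]
    - [-0.85,0,0,0,-0.6,0]
    - [-0.85,0,0.05,0,-0.6,0]
    - [-0.9,0.2,0,0,0,0]
    - [-0.9,0.2,0,0,0,0]
    - [-0.9,0.2,0,0,0,0]
    - [-0.9,0.2,0,0,0,0]
    - [-0.9,0.2,0,0,0,0]
    - [-0.9,0.2,0,0,0,0]

```text
clock: 3.15
eef_pos: [487.1, 216.4, 201.6]
tool_rot: [-1.571, -0.0, -1.597]
force: [0.7, -0.1, 0.4]
width: 85.3
```

```bash
python3 -c "
from h import *
c=calibration('wrist');im=get_image('wrist');cv2.imwrite('pics/w1.png',im[:,:,::-1]);s=read_state();print(s['eef_pos'],s['tool_rot'],s['qpos'],s['clock'])
import json;json.dump({k:np.array(v).tolist() for k,v in c.items()},open('w1.json','w'))
plan([([487,215,100],D(-90)),([487,289,60],D(-90))])
"
```

```text
[486.25033503 222.73543551 201.09613428] [-1.57118287  0.00524684 -1.59148617] [-0.24097185  0.54667995 -0.35295299  1.8867521   0.25971907  0.75045494
 -0.75803991] 3.2
6 rows, end [486.9 289.1  59.8] [-1.571 -0.    -1.571]
[[0.07,0.84,0.01,0,-0.05,-0.01],[0.07,0.84,0.01,0,-0.05,-0.02],[0.06,0.85,0,0,-0.05,-0.01],[-0.62,0.33,0,0,0,0],[-0.61,0.33,0,0,0,0],[-0.62,0.34,0,0,0,0]]
```

View pics/w1.png

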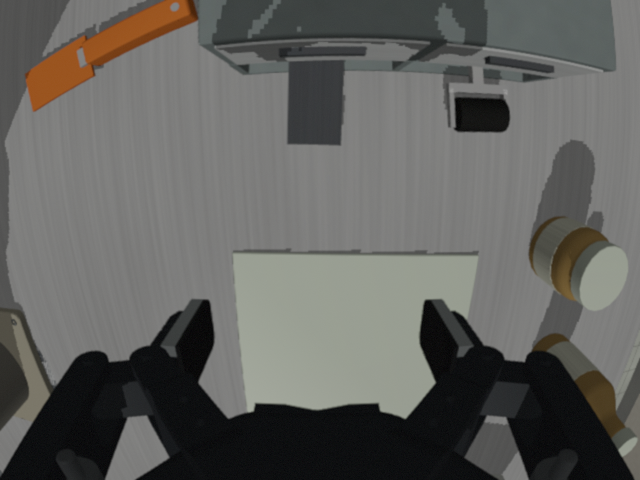

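The wrist view shows the grey blade with tip corners at (288,143) and (341,145) and root corners at (290,60) and (343,62). The roller is at (480,112) and the orange look-alike at the left. The camera sits on the rack side, so I'll turn the gripper half round.

```bash
python3 -c "
from h import *
import json;c=json.load(open('w1.json'))
for p,z in[((288,143),21),((341,145),21),((290,60),21),((343,62),21),((459,130),24),((508,130),24),((234,252),4),((478,254),4)]: print(p,onz('wrist',p,z,c).round(1))
s=read_state();print(s['eef_pos'],s['tool_rot'])
plan([([487,215,140],D(0)),([487,220,100],D(90)),([487,288,60],D(90))])
"
```

```text
(288, 143) [465.8 278.5  21. ]
(341, 145) [508.8 275.7  21. ]
(290, 60) [469.4 347.   21. ]
(343, 62) [511.9 344.2  21. ]
(459, 130) [608.8 289.8  24. ]
(508, 130) [656.7 292.6  24. ]
(234, 252) [409.6 180.1   4. ]
(478, 254) [644.8 171.4   4. ]
[486.25033503 222.73543551 201.09613428] [-1.57118287  0.00524684 -1.59148617]
26 rows, end [487.1 287.9  59.9] [-1.571  0.     1.571]
[[0.02,0.13,0,0,-0.95,0],[0.01,0.12,0,0,-0.95,0],[0.02,0.13,0,-0.01,-0.95,-0.01],[0.02,0.13,-0.01,0,-0.95,0],[0.01,0.13,0,0,-0.95,0],[0.02,0.12,-0.01,0,-0.95,0],[0.01,0.13,-0.01,-0.01,-0.95,-0.01],[0.01,0.13,-0.01,0,-0.95,0],[0.01,0.13,-0.02,0,-0.95,0],[0.01,0.12,-0.01,0,-0.95,0],[0,0.13,-0.02,-0.01,-0.95,-0.01],[0.01,0.13,-0.01,0,-0.95,0]]
[[0,0.08,0.01,0,-0.94,0],[0,0.09,0.01,0,-0.93,0],[0,0.08,0.01,0,-0.94,0],[0.01,0.08,0.01,0,-0.94,0],[0,0.09,0.01,0,-0.94,0],[0.01,0.08,0.01,0,-0.93,0],[0.01,0.08,0,0,-0.94,0],[0,0.08,0.01,0,-0.94,0],[0.01,0.09,0.01,0,-0.94,0],[0.01,0.08,0,0,-0.93,0],[0.01,0.08,0,0,-0.94,0],[0.01,0.09,0,0,-0.94,0]]
[[0.85,0.5,0,0,0,0],[0.85,0.5,0,0,0,0]]
```

Call:
apply_moves:
  targets:
    - [0,0.13,0,0,-0.95,0]
    - [0,0.13,0,0,-0.95,0]
    - [0,0.13,0,0,-0.95,0]
    - [0,0.13,0,0,-0.95,0]
    - [0,0.13,0,0,-0.95,0]
    - [0,0.13,0,0,-0.95,0]
    - [0,0.13,0,0,-0.95,0]
    - [0,0.13,0,0,-0.95,0]
    - [0,0.13,0,0,-0.95,0]
    - [0,0.13,0,0,-0.95,0]
    - [0,0.13,0,0,-0.95,0]
    - [0,0.13,0,0,-0.95,0]

```text
clock: 4.7
eef_pos: [487.2, 215.0, 139.3]
tool_rot: [-1.571, 0.0, -0.001]
force: [-0.1, -0.7, -0.1]
width: 85.5
```

Call:
apply_moves:
  targets:
    - [0,0.1,0,0,-0.95,0]
    - [0,0.1,0,0,-0.95,0]
    - [0,0.1,0,0,-0.95,0]
    - [0,0.1,0,0,-0.95,0]
    - [0,0.1,0,0,-0.95,0]
    - [0,0.1,0,0,-0.95,0]
    - [0,0.1,0,0,-0.95,0]
    - [0,0.1,0,0,-0.95,0]
    - [0,0.1,0,0,-0.95,0]
    - [0,0.1,0,0,-0.95,0]
    - [0,0.1,0,0,-0.6,0]
    - [0,0,0,0,0,0]

```text
clock: 6.2
eef_pos: [487.0, 214.8, 95.1]
tool_rot: [-1.57, 0.001, 1.403]
force: [-0.2, 0.2, 0.2]
width: 85.5
```

```bash
python3 -c "
from h import *
s=read_state();print(s['eef_pos'],s['tool_rot'],s['qpos'],s['clock'])
plan([([488,287,60],D(87)),([488,287,22],D(87))])
"
```

```text
[486.98829635 214.81597239  95.06299504] [-1.56979914e+00  6.44280935e-04  1.40336325e+00] [ 0.13157814  0.91519096 -0.99710994  1.95676622  1.02536393  0.89234933
  1.5461926 ] 6.2
4 rows, end [488.2 286.9  21.8] [-1.571e+00  1.000e-03  1.518e+00]
[[0.89,0.44,0.14,0,-0.41,0],[0.9,0.44,0.08,-0.01,-0.41,0],[0,0.47,0,0,0,0],[0,0.48,0,0,0,0]]
```

Call:
apply_moves:
  targets:
    - [0.6,0.4,0.15,0,-0.4,0]
    - [0.6,0.4,0.1,0,-0.4,0]
    - [0.6,0.1,0,0,0,0]
    - [0,0.5,0,0,0,0]
    - [0,0.45,0,0,0,0]
    - [0,0,0,0,0,0]

```text
clock: 6.95
eef_pos: [484.4, 285.8, 19.5]
tool_rot: [-1.568, 0.004, 1.515]
force: [-0.4, -0.4, 0.3]
width: 85.2
```

Call:
apply_moves:
  targets:
    - [0,0,0,0,0,0]
    - [0,0,0,0,0,0]
    - [0,0,0,0,0,0]
    - [0,0,0,0,0,0]
    - [0,0,0,0,0,0]
    - [0,0,0,0,0,0]
  jaw: -1

```text
clock: 7.7
eef_pos: [485.6, 288.2, 21.8]
tool_rot: [-1.572, 0.0, 1.516]
force: [0.7, -0.4, 1.8]
width: 42.1
```

```bash
python3 -c "
from h import *
s=read_state();print(s['eef_pos'],s['tool_rot'],s['force'],s['width'],s['clock'])
plan([([488,235,27],D(87)),([488,-30,29],D(87))])
"
```

```text
[485.59001759 288.16153959  21.77742835] [-1.57151710e+00  1.62928707e-04  1.51603134e+00] [ 0.74023578 -0.35758994  1.81318888] 42.12712396264247 7.7
10 rows, end [488.2 -30.   29. ] [-1.57   0.     1.519]
[[-0.66,-0.07,-0.07,0,-0.01,0],[-0.66,-0.06,-0.06,0.01,-0.01,0],[-0.83,-0.01,-0.04,0,0,0],[-0.82,0,-0.05,0,0,0],[-0.83,-0.01,-0.04,0,0,0],[-0.83,0,-0.04,0,0,0],[-0.83,-0.01,-0.05,0,0,0],[-0.82,-0.01,-0.04,0,0,0],[-0.83,0,-0.04,0,0,0],[-0.83,-0.01,-0.05,0,0,0]]
```

Call:
apply_moves:
  targets:
    - [-0.3,-0.05,0,0,0,0]
    - [-0.5,-0.05,0,0,0,0]
    - [-0.5,-0.05,0,0,0,0]
    - [-0.5,-0.05,0,0,0,0]
    - [-0.5,0,0,0,0,0]
    - [-0.6,0,0,0,0,0]
    - [-0.6,0,0,0,0,0]
    - [-0.6,0,0,0,0,0]

```text
clock: 8.7
eef_pos: [476.1, 122.7, 29.6]
tool_rot: [-1.571, 0.0, 1.516]
force: [0.5, -0.4, -1.1]
width: 42.0
```

```bash
python3 -c "
from h import *
s=read_state();print(s['eef_pos'],s['tool_rot'],s['force'],s['width'],s['clock'])
a=get_image('scene');b=get_image('wrist');cv2.imwrite('pics/p2.png',np.hstack([cv2.resize(a[180:480,300:640],(400,353)),cv2.resize(b,(400,353))])[:,:,::-1])
"
```

```text
[476.09388614 122.74904059  29.62723817] [-1.57083093e+00  2.73872803e-04  1.51599689e+00] [ 0.47819721 -0.42969211 -1.14497577] 42.00984443485114 8.7
```

View pics/p2.png

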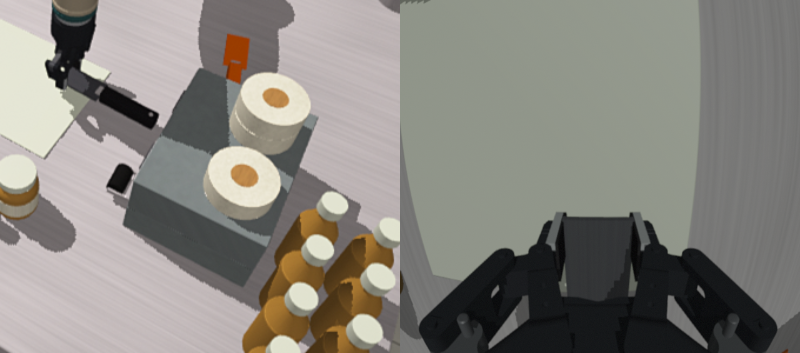

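The scraper is out of the pigeonhole, held level by the blade. I'll pull it on until all of it is over the board, then lower it.

Call:
apply_moves:
  targets:
    - [-0.6,0,0,0,0,0]
    - [-0.7,0,0,0,0,0]
    - [-0.7,0,0,0,0,0]
    - [-0.7,0,0,0,0,0]
    - [-0.7,0,0,0,0,0]
    - [-0.5,0,0,0,0,0]
    - [0,0.1,0,0,0,0]
    - [0,0.1,0,0,0,0]
    - [0,0,0,0,0,0]

```text
clock: 9.93
eef_pos: [468.0, -29.7, 21.5]
tool_rot: [-1.571, -0.001, 1.518]
force: [-0.8, -0.6, -1.2]
width: 41.9
```

Call:
apply_moves:
  targets:
    - [0,0,0,0,0,0]
    - [0,0,0,0,0,0]
    - [0,0,0,0,0,0]
    - [0,0,0,0,0,0]
    - [0,-0.5,0,0,0,0]
    - [0,-1,0,0,0,0]
    - [0,-1,0,0,0,0]
    - [0,-1,0,0,0,0]
    - [0.5,-0.8,0,0,0,0]
    - [0,0,0,0,0,0]
  jaw: 1

```text
clock: 11.18
eef_pos: [470.3, -9.6, 195.9]
tool_rot: [-1.576, -0.001, 1.518]
force: [-0.2, -1.0, -1.0]
width: 85.0
```

```bash
python3 -c "
from h import *
s=read_state();print(s['eef_pos'],s['tool_rot'],s['force'],s['width'],s['clock'],s['qpos'])
a=get_image('scene');b=get_image('side');cv2.imwrite('pics/sc3.png',a[:,:,::-1]);cv2.imwrite('pics/sd3.png',b[:,:,::-1])
cv2.imwrite('pics/p3.png',np.hstack([cv2.resize(a[180:330,220:420],(400,300)),cv2.resize(b[210:330,240:400],(400,300))])[:,:,::-1])
"
```

```text
[470.3193166   -9.64779088 195.9034636 ] [-1.57601441e+00 -9.21532650e-04  1.51825818e+00] [-0.22042809 -1.02592177 -1.02175381] 84.9763951303243 11.175 [ 0.69060149  0.70701772 -1.14442085  2.04790058  0.82444908  0.9387248
  2.18269236]
```

View pics/p3.png

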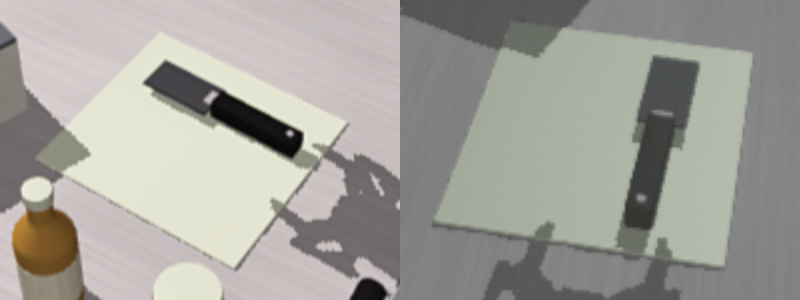

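The scraper now lies free on the board, tip at scene (297,215) and handle end at (366,254). I'll measure it from both views.

```bash
python3 -c "
from h import *
for n,p,z in[('scene',(292.5,220),19),('scene',(302.5,210),19),('scene',(326,227.5),24),('scene',(366,254),28),('side',(350,234),19),('side',(336,298.8),30),('side',(340.5,235),19),('side',(359,236),19)]: print(n,p,onz(n,p,z).round(1))
s=read_state()
plan([([465,30,150],D(0)),([465,60,100],D(-93)),([465,60,24],D(-93))])
"
```

```text
scene (292.5, 220) [485.2 -41.3  19. ]
scene (302.5, 210) [446.  -39.2  19. ]
scene (326, 227.5) [468.8  38.1  24. ]
scene (366, 254) [493.2 153.2  28. ]
side (350, 234) [468.3 -37.8  19. ]
side (336, 298.8) [476.6 167.1  30. ]
side (340.5, 235) [489.7 -31.   19. ]
side (359, 236) [447.2 -34.1  19. ]
26 rows, end [464.9  59.9  24.1] [-1.571  0.    -1.624]
[[0.09,0.1,0.01,0,0.99,0],[0.1,0.1,0.03,0,0.98,0],[0.08,0.1,0.04,0,0.99,0],[0.09,0.09,0.05,0,0.99,0],[0.07,0.1,0.06,0,0.99,0],[0.06,0.1,0.07,0,0.98,0],[0.06,0.1,0.08,0.01,0.99,0],[0.04,0.1,0.08,0,0.99,0],[0.03,0.1,0.09,0,0.99,-0.01],[0.02,0.09,0.1,0,0.98,0],[0.01,0.1,0.09,0,0.99,0],[0,0.1,0.06,0,0.97,0]]
[[-0.01,0.11,0.06,0,0.97,0],[-0.02,0.1,0.06,0,0.97,0],[-0.02,0.11,0.06,0,0.97,0],[-0.04,0.1,0.06,0,0.96,0],[-0.04,0.11,0.04,0,0.97,0],[-0.04,0.1,0.05,0,0.97,0],[-0.05,0.11,0.03,0,0.97,0],[-0.06,0.1,0.03,0,0.97,0],[-0.06,0.1,0.02,0,0.97,0],[-0.06,0.11,0.02,0,0.97,0],[-0.06,0.1,0,0,0.97,0],[0,0.63,0,0,0,0]]
[[0,0.64,0,0,0,0],[0,0.63,0,0,0,0]]
```

Call:
apply_moves:
  targets:
    - [0.1,0.1,0,0,1,0]
    - [0.1,0.1,0,0,1,0]
    - [0.1,0.1,0,0,1,0]
    - [0.1,0.1,0.05,0,1,0]
    - [0.1,0.1,0.05,0,1,0]
    - [0.05,0.1,0.1,0,1,0]
    - [0.05,0.1,0.1,0,1,0]
    - [0.05,0.1,0.1,0,1,0]
    - [0,0.1,0.1,0,1,0]
    - [0,0.1,0.1,0,1,0]
    - [0,0.1,0.1,0,1,0]
    - [0,0.1,0.05,0,1,0]

```text
clock: 12.78
eef_pos: [464.9, 35.0, 144.2]
tool_rot: [-1.572, 0.003, -0.164]
force: [-0.4, 0.6, 0.8]
width: 85.6
```

Call:
apply_moves:
  targets:
    - [0,0.1,0.05,0,1,0]
    - [0,0.1,0.05,0,1,0]
    - [0,0.1,0.05,0,1,0]
    - [0,0.1,0.05,0,1,0]
    - [0,0.1,0.05,0,1,0]
    - [0,0.1,0.05,0,1,0]
    - [-0.05,0.1,0.05,0,1,0]
    - [-0.05,0.1,0,0,1,0]
    - [-0.05,0.1,0,0,1,0]
    - [-0.05,0.1,0,0,1,0]
    - [0,0,0,0,0.5,0]
    - [0,0,0,0,0,0]

```text
clock: 14.28
eef_pos: [469.6, 53.7, 104.6]
tool_rot: [-1.573, -0.002, -1.625]
force: [-0.1, -1.2, -0.1]
width: 85.6
```

```bash
python3 -c "
from h import *
s=read_state();print(s['eef_pos'],s['tool_rot'],s['clock'],s['qpos'])
plan([([471,61,60],D(-92.7)),([471,61,24],D(-92.7))])
"
```

```text
[469.58091021  53.65184114 104.57633843] [-1.5732658  -0.00169395 -1.62484787] 14.275 [-0.07596289  0.62808645 -0.14245074  2.12330917  0.21538556  0.40626499
 -0.44411603]
3 rows, end [471.1  61.1  24.2] [-1.57  -0.    -1.618]
[[-0.09,0.56,0.01,0.01,-0.02,0.01],[-0.1,0.55,0.02,0.01,-0.03,0],[0,0.9,0,0,0,0]]
```

Call:
apply_moves:
  targets:
    - [-0.1,0.5,0,0,0,0]
    - [-0.1,0.5,0,0,0,0]
    - [0,0.5,0,0,0,0]
    - [0,0.3,0,0,0,0]
    - [0,0.2,0,0,0,0]
    - [0,0,0,0,0,0]

```text
clock: 15.02
eef_pos: [470.5, 62.1, 25.0]
tool_rot: [-1.572, 0.0, -1.624]
force: [0.3, 0.2, -1.5]
width: 85.5
```

Call:
apply_moves:
  targets:
    - [0,0,0,0,0,0]
    - [0,0,0,0,0,0]
    - [0,0,0,0,0,0]
    - [0,0,0,0,0,0]
    - [0,0,0,0,0,0]
    - [0,0,0,0,0,0]
    - [0,0,0,0,0,0]
  jaw: -1

```text
clock: 15.9
eef_pos: [471.7, 62.6, 26.2]
tool_rot: [-1.569, 0.0, -1.625]
force: [-0.0, -1.5, 5.1]
width: 23.5
```

Call:
apply_moves:
  targets:
    - [0,-0.5,0,0,0,0]
    - [0,-1,0,0,0,0]
    - [0,-1,0,0,0,0]
    - [0,0,0,0,0,0]

```text
clock: 16.4
eef_pos: [472.6, 62.8, 127.9]
tool_rot: [-1.566, 0.001, -1.625]
force: [0.5, 0.7, -1.6]
width: 22.7
```

```bash
python3 -c "
from h import *
s=read_state();print(s['eef_pos'],s['tool_rot'],s['width'],s['force'],s['torque'],s['clock'],s['qpos'])
f=np.array([549,-223.]);x=np.array([.94,-.342])
g=f-x*(100+60);print(g)
plan([([*g,130],D(-20))])
"
```

```text
[472.58743372  62.7964882  127.90479864] [-1.56565003e+00  1.35027340e-03 -1.62549538e+00] 22.74608831627616 [ 0.48420025  0.70035959 -1.6064129 ] [-0.04346048 -0.00195038 -0.03209106] 16.4 [ 0.02480406  0.59774505 -0.31254303  2.10202421  0.37767993  0.48898697
 -0.6268568 ]
[ 398.6  -168.28]
10 rows, end [ 398.7 -168.4  129.8] [-1.571e+00  1.000e-03 -3.490e-01]
[[0.59,-0.01,-0.15,0,-0.91,0],[0.56,0,-0.23,-0.01,-0.92,0],[0.53,-0.01,-0.3,0,-0.91,0],[0.49,-0.01,-0.36,0,-0.92,0.01],[0.43,0,-0.42,-0.01,-0.91,0],[0.38,-0.01,-0.47,0,-0.92,0],[0.32,-0.01,-0.52,-0.01,-0.91,0],[0.25,0,-0.55,0,-0.91,0],[0.18,-0.01,-0.58,0,-0.92,0],[0.1,0,-0.6,-0.01,-0.91,0.01]]
```

Call:
apply_moves:
  targets:
    - [0.6,0,-0.15,0,-0.9,0]
    - [0.55,0,-0.25,0,-0.9,0]
    - [0.55,0,-0.3,0,-0.9,0]
    - [0.5,0,-0.35,0,-0.9,0]
    - [0.45,0,-0.4,0,-0.9,0]
    - [0.4,0,-0.45,0,-0.9,0]
    - [0.3,0,-0.5,0,-0.95,0]
    - [0.25,0,-0.55,0,-0.95,0]
    - [0.2,0,-0.6,0,-0.95,0]
    - [0.1,0,-0.6,0,-0.9,0]
    - [0,0,0,0,0,0]
    - [0,0,0,0,0,0]

```text
clock: 17.9
eef_pos: [398.3, -169.1, 125.1]
tool_rot: [-1.569, 0.001, -0.348]
force: [0.1, 0.3, -1.9]
width: 23.2
```

```bash
python3 -c "
from h import *
s=read_state();print(s['eef_pos'],s['tool_rot'],s['width'],s['clock'],s['qpos'])
a=get_image('scene');b=get_image('side')
cv2.imwrite('pics/sc4.png',a[:,:,::-1]);cv2.imwrite('pics/sd4.png',b[:,:,::-1])
A=cv2.resize(a[130:280,90:290],None,fx=2,fy=2,interpolation=2);B=cv2.resize(b[100:220,230:390],None,fx=2.5,fy=2.5,interpolation=2)
cv2.imwrite('pics/p4.png',np.hstack([A,B])[:,:,::-1])
"
```

```text
[ 398.30492965 -169.09364194  125.07196147] [-1.56948086e+00  9.39297523e-04 -3.48479052e-01] 23.220892832001336 17.9 [ 0.81668463  0.63988807 -0.69961065  2.20452648  0.79377985  0.56735674
  0.73597254]
```

View pics/p4.png

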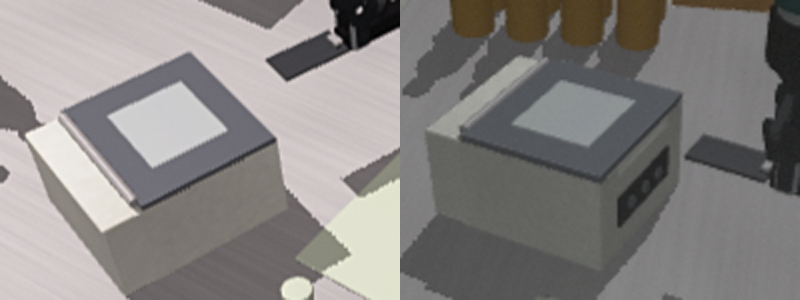

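```bash
python3 -c "
from h import *
def tri(a,b):
    o1,d1=ray('scene',a);o2,d2=ray('side',b);A=np.c_[d1,-d2];t=np.linalg.lstsq(A,o2-o1,rcond=None)[0];p,q=o1+d1*t[0],o2+d2*t[1];return ((p+q)/2).round(1),np.linalg.norm(p-q).round(1)
print('tip L',tri((234.5,170),(344.8,162)),'tip R',tri((223,161),(352,154.8)))
print('B',tri((185,155.7),(343,137.5)),'C',tri((228.1,200.1),(310.6,171.4)))
# new corner readings of cover front from p4 crops
print('B',tri((90+191/2,130+53/2),(230+283/2.5,100+95/2.5)),'C',tri((90+276/2,130+140/2),(230+203/2.5,100+178/2.5)))
s=read_state();t=s['eef_pos']+R.from_euler('xyz',s['tool_rot']).apply([100,9,0]);print('expected tip',t)
print(proj('scene',t),proj('side',t))
"
```

```text
tip L (array([ 500.8, -182.3,  117.3]), np.float64(2.3)) tip R (array([ 486.9, -225.8,  112.7]), np.float64(0.8))
B (array([ 518. , -310.8,  110.9]), np.float64(1.4)) C (array([ 577.8, -142.3,  108.8]), np.float64(2.8))
B (array([ 517.6, -310.2,  109.3]), np.float64(0.3)) C (array([ 576.8, -143.6,  108.2]), np.float64(3.6))
expected tip [ 492.72683419 -202.79232621  116.42335239]
[229.28911162 164.55646177] [348.73689241 158.43355601]
```

Call:
apply_moves:
  targets:
    - [0.2,0.22,0,0,0,0]
    - [0.4,0.2,0,0,0,0]
    - [0.4,0,0,0,0,0]
    - [0.3,0,0,0,0,0]
    - [0,0,0,0,0,0]

```text
clock: 18.62
eef_pos: [448.6, -187.8, 108.5]
tool_rot: [-1.57, -0.001, -0.348]
force: [-1.4, 0.2, -2.0]
width: 23.1
```

Call:
apply_moves:
  targets:
    - [0.25,0,0,0,0,0]
    - [0.15,0,0,0,0,0]
    - [0.15,0,0,0,0,0]

```text
clock: 19.0
eef_pos: [468.3, -195.4, 108.9]
tool_rot: [-1.571, -0.0, -0.348]
force: [-0.3, 0.4, -0.8]
width: 22.8
```

```bash
python3 -c "
from h import *
s=read_state();print(s['eef_pos'],s['tool_rot'],s['force'],s['torque'],s['clock'])
a=get_image('scene');b=get_image('side')
A=cv2.resize(a[130:280,120:320],None,fx=2,fy=2,interpolation=2);B=cv2.resize(b[100:220,230:390],None,fx=2.5,fy=2.5,interpolation=2)
cv2.imwrite('pics/p5.png',np.hstack([A,B])[:,:,::-1])
"
```

```text
[ 468.2686133  -195.40622936  108.87734841] [-1.57086828e+00 -7.27712219e-05 -3.47675797e-01] [-0.27518764  0.41117948 -0.79056726] [-0.0133685  -0.0112681  -0.05438872] 19.0
```

View pics/p5.png

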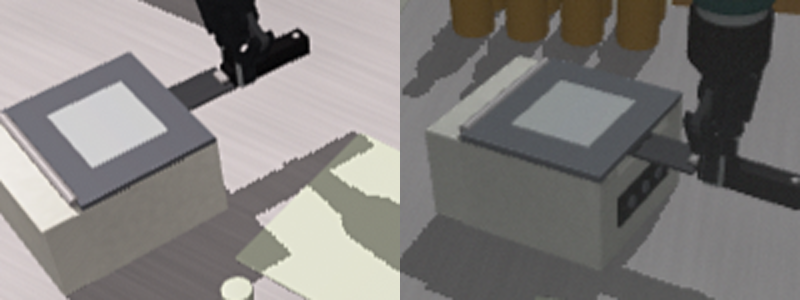

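The blade is in the slot with no force on it. I'll push it in another 22 mm, then start lifting along the arc.

Call:
apply_moves:
  targets:
    - [0.2,0,0,0,0,0]
    - [0.2,0,0,0,0,0]
    - [0.15,0,0,0,0,0]
    - [0,-0.08,0,0,0,0]
    - [0,-0.1,0,0,0,0]
    - [0,-0.1,0,0,0,0]
    - [0.02,-0.2,0,0,0,0]
    - [0.04,-0.2,0,0,0,0]
    - [0,0,0,0,0,0]

```text
clock: 20.23
eef_pos: [490.6, -203.5, 136.6]
tool_rot: [-1.571, 0.0, -0.348]
force: [-0.4, 0.1, -3.8]
width: 23.0
```

```bash
python3 -c "
from h import *
s=read_state();print(s['eef_pos'],s['tool_rot'],s['force'],s['torque'],s['clock'])
a=get_image('scene');b=get_image('side')
A=cv2.resize(a[130:280,120:320],None,fx=2,fy=2,interpolation=2);B=cv2.resize(b[100:220,230:390],None,fx=2.5,fy=2.5,interpolation=2)
cv2.imwrite('pics/p6.png',np.hstack([A,B])[:,:,::-1])
"
```

```text
[ 490.55716925 -203.45493396  136.6164567 ] [-1.57116273e+00  2.38235785e-04 -3.47675846e-01] [-0.36472104  0.12371435 -3.79729414] [0.18371461 0.14966921 0.01303603] 20.225
```

View pics/p6.png

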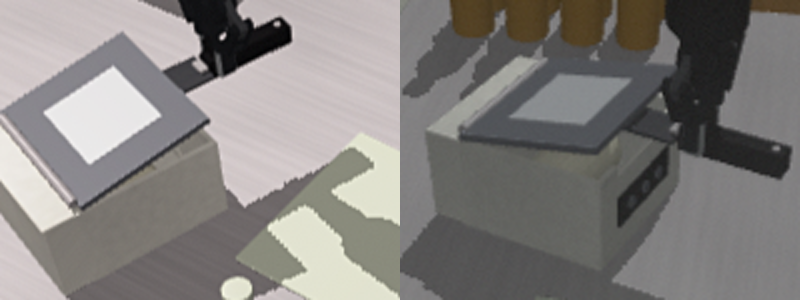

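```bash
python3 -c "
import numpy as np
t=np.radians(np.arange(11.5,80,4));print(np.c_[-np.diff(np.cos(t)),-np.diff(np.sin(t))].dot(124/40).round(3).tolist())"
```

```text
[[0.051, -0.21], [0.065, -0.206], [0.079, -0.201], [0.093, -0.195], [0.107, -0.188], [0.119, -0.18], [0.132, -0.172], [0.143, -0.162], [0.154, -0.152], [0.165, -0.141], [0.174, -0.129], [0.182, -0.116], [0.19, -0.103], [0.197, -0.09], [0.203, -0.076], [0.207, -0.061], [0.211, -0.047]]
```

Call:
apply_moves:
  targets:
    - [0.05,-0.21,0,0,0,0]
    - [0.065,-0.21,0,0,0,0]
    - [0.08,-0.2,0,0,0,0]
    - [0.09,-0.195,0,0,0,0]
    - [0.105,-0.19,0,0,0,0]
    - [0.12,-0.18,0,0,0,0]
    - [0.13,-0.17,0,0,0,0]
    - [0.145,-0.16,0,0,0,0]
    - [0,0,0,0,0,0]

```text
clock: 21.45
eef_pos: [520.9, -214.5, 197.6]
tool_rot: [-1.571, -0.001, -0.348]
force: [-4.1, 0.2, -2.6]
width: 23.0
```

```bash
python3 -c "
from h import *
s=read_state();print(s['eef_pos'],s['tool_rot'],s['force'],s['torque'],s['clock'])
a=get_image('scene');b=get_image('side')
A=cv2.resize(a[130:280,120:320],None,fx=2,fy=2,interpolation=2);B=cv2.resize(b[80:200,230:390],None,fx=2.5,fy=2.5,interpolation=2)
cv2.imwrite('pics/p7.png',np.hstack([A,B])[:,:,::-1])
"
```

```text
[ 520.90410728 -214.45340129  197.56144546] [-1.57111291e+00 -1.36243383e-03 -3.47719151e-01] [-4.13761933  0.22540119 -2.58029023] [ 0.12695507  0.80335602 -0.06780507] 21.45
```

View pics/p7.png

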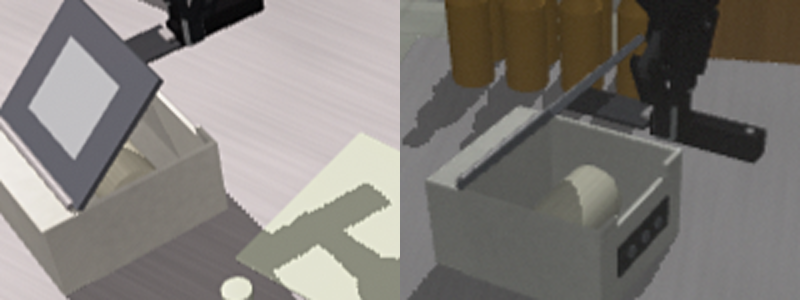

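The cover stands at about 45°, pushed by the blade only. I'll go on to about 80°.

Call:
apply_moves:
  targets:
    - [0.15,-0.15,0,0,0,0]
    - [0.165,-0.14,0,0,0,0]
    - [0.175,-0.13,0,0,0,0]
    - [0.18,-0.115,0,0,0,0]
    - [0.19,-0.1,0,0,0,0]
    - [0.2,-0.09,0,0,0,0]
    - [0.2,-0.08,0,0,0,0]
    - [0.2,-0.06,0,0,0,0]
    - [0.2,-0.05,0,0,0,0]
    - [0,0,0,0,0,0]

```text
clock: 22.8
eef_pos: [584.4, -237.2, 233.6]
tool_rot: [-1.57, -0.003, -0.348]
force: [-1.3, 0.8, -3.8]
width: 23.2
```

```bash
python3 -c "
from h import *
s=read_state();print(s['eef_pos'],s['tool_rot'],s['force'],s['torque'],s['clock'],s['qpos'])
a=get_image('scene');b=get_image('side')
A=cv2.resize(a[130:280,120:320],None,fx=2,fy=2,interpolation=2);B=cv2.resize(b[60:180,230:390],None,fx=2.5,fy=2.5,interpolation=2)
cv2.imwrite('pics/p8.png',np.hstack([A,B])[:,:,::-1])
f=np.array([549,-223.]);x=np.array([.94,-.342]);h=f+160*x
for t in (55,65,75,85): print(t,[proj(n,[*(h-160*np.cos(np.radians(t))*x+q*90*np.array([.342,.94])),105+160*np.sin(np.radians(t))]).round(0) for n in('scene','side') for q in(1,-1)])
"
```

```text
[ 584.35329503 -237.15513728  233.58989838] [-1.5701438  -0.00264883 -0.34782521] [-1.34962529  0.76184046 -3.82557244] [0.12405066 0.39394301 0.03544008] 22.8 [ 0.80622435  0.73647784 -0.82121464  1.58063139  0.58957418  1.08464431
  1.05557069]
55 [array([191., 168.]), array([147., 123.]), array([282., 116.]), array([320.,  86.])]
65 [array([178., 168.]), array([134., 122.]), array([272., 108.]), array([312.,  79.])]
75 [array([165., 170.]), array([121., 123.]), array([262., 101.]), array([303.,  73.])]
85 [array([151., 174.]), array([108., 126.]), array([252.,  97.]), array([293.,  69.])]
```

View pics/p8.png

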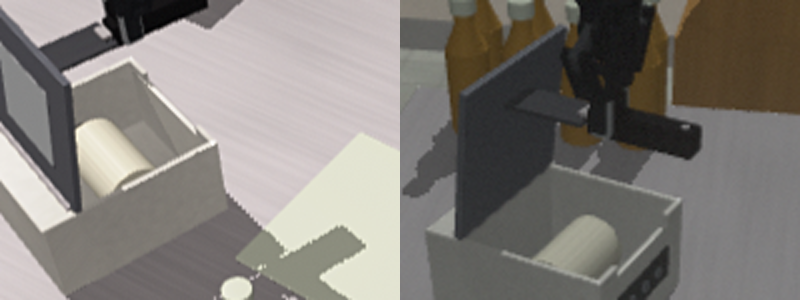

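The cover's front corner at scene (156,171) and side (256,99) matches about 82° open. Now I'll withdraw the scraper and take it to the board.

```bash
python3 -c "
from h import *
plan([([443,-186,231],D(-20)),([518,47,110],D(-93)),([518,47,36],D(-93))])
"
```

```text
17 rows, end [517.8  47.1  36.1] [-1.571  0.    -1.623]
[[-0.94,0.01,0,0,0,0.01],[-0.94,0.02,0,0,0,0],[-0.94,0.02,0,0,0.01,0.01],[-0.94,0.01,0,0,0,0],[-0.02,0.3,0.61,0,0.91,0],[-0.1,0.31,0.6,0,0.91,0],[-0.18,0.3,0.59,0,0.92,0],[-0.25,0.3,0.56,0,0.91,0],[-0.32,0.31,0.52,0,0.91,0],[-0.38,0.3,0.48,0,0.91,0],[-0.44,0.3,0.43,0,0.92,0],[-0.49,0.31,0.36,0,0.91,0]]
[[-0.53,0.3,0.3,0,0.91,0],[-0.57,0.3,0.23,-0.01,0.91,0],[0,0.62,0,0,0,0],[0,0.61,0,0,0,0],[0,0.62,0,0,0,0]]
```

Call:
apply_moves:
  targets:
    - [-0.4,0.05,0,0,0,0]
    - [-0.8,0,0,0,0,0]
    - [-0.9,0,0,0,0,0]
    - [-0.9,0,0,0,0,0]
    - [-0.8,0,0,0,0,0]
    - [0,0.3,0.6,0,0.9,0]
    - [-0.1,0.3,0.6,0,0.9,0]
    - [-0.2,0.3,0.6,0,0.9,0]
    - [-0.25,0.3,0.55,0,0.9,0]
    - [-0.3,0.3,0.5,0,0.9,0]
    - [-0.4,0.3,0.5,0,0.95,0]
    - [-0.45,0.3,0.45,0,0.95,0]

```text
clock: 24.4
eef_pos: [495.0, -19.9, 148.0]
tool_rot: [-1.565, -0.001, -1.245]
force: [-0.8, -0.1, -1.7]
width: 23.0
```

Call:
apply_moves:
  targets:
    - [-0.5,0.3,0.35,0,0.9,0]
    - [-0.5,0.3,0.3,0,0.9,0]
    - [-0.5,0.3,0.25,0,0.9,0]
    - [0,0.5,0,0,0,0]
    - [0,0,0,0,0,0]
    - [0,0,0,0,0,0]

```text
clock: 25.15
eef_pos: [516.4, 45.2, 92.2]
tool_rot: [-1.568, 0.001, -1.618]
force: [0.6, 0.4, -1.6]
width: 22.6
```

```bash
python3 -c "
from h import *
s=read_state();print(s['eef_pos'],s['tool_rot'],s['force'],s['torque'],s['clock'],s['qpos'])
plan([([518,47,60],D(-93)),([518,47,28],D(-93))])
a=get_image('scene');b=get_image('side');cv2.imwrite('pics/sc9.png',a[:,:,::-1]);cv2.imwrite('pics/sd9.png',b[:,:,::-1])
"
```

```text
[516.38384433  45.17250577  92.15453789] [-1.56813037e+00  7.39630362e-04 -1.61827282e+00] [ 0.58550503  0.35525675 -1.6325795 ] [-0.04575835  0.01962945 -0.01799087] 25.15 [ 0.0710339   0.70269364 -0.31940225  2.00998615  0.4431253   0.49268241
 -0.61914833]
2 rows, end [518.2  47.1  28.2] [-1.571e+00 -1.000e-03 -1.622e+00]
[[-0.05,0.8,0.04,-0.02,0.03,-0.01],[0,0.8,0,0,0,0]]
```

Call:
apply_moves:
  targets:
    - [-0.05,0.5,0.04,0,0,0]
    - [0,0.5,0,0,0,0]
    - [0,0.4,0,0,0,0]
    - [0,0.1,0,0,0,0]
    - [0,0,0,0,0,0]

```text
clock: 25.88
eef_pos: [517.0, 47.1, 31.4]
tool_rot: [-1.571, 0.0, -1.618]
force: [-0.5, 0.4, -1.5]
width: 22.8
```

Call:
apply_moves:
  targets:
    - [0,0.06,0,0,0,0]
    - [0,0.06,0,0,0,0]
    - [0,0,0,0,0,0]

```text
clock: 26.25
eef_pos: [516.9, 47.1, 26.5]
tool_rot: [-1.571, 0.0, -1.618]
force: [-0.4, 0.3, -1.8]
width: 22.8
```

Call:
apply_moves:
  targets:
    - [0,0.03,0,0,0,0]
    - [0,0,0,0,0,0]

```text
clock: 26.5
eef_pos: [517.0, 47.1, 26.3]
tool_rot: [-1.57, -0.0, -1.618]
force: [-1.9, -0.5, 9.1]
width: 22.8
```

Call:
apply_moves:
  targets:
    - [0,0,0,0,0,0]
    - [0,0,0,0,0,0]
    - [0,0,0,0,0,0]
    - [0,0,0,0,0,0]
    - [0,-0.4,0,0,0,0]
    - [0,-1,0,0,0,0]
    - [0,-1,0,0,0,0]
    - [0,-1,0,0,0,0]
    - [0,-1,0,0,0,0]
    - [0,-1,0,0,0,0]
    - [0,0,0,0,0,0]
  jaw: 1

```text
clock: 27.88
eef_pos: [518.6, 47.5, 245.1]
tool_rot: [-1.563, 0.001, -1.618]
force: [-0.1, 0.2, -0.2]
width: 85.9
```

```bash
python3 -c "
from h import *
s=read_state();print(s['eef_pos'],s['width'],s['force'],s['clock'])
a=get_image('scene');b=get_image('side')
A=cv2.resize(a[120:380,60:430],(430,302),interpolation=2);B=cv2.resize(b[60:320,170:410],(370,400),interpolation=2)
o=np.zeros((400,800,3),np.uint8);o[:302,:430]=A;o[:,430:]=B
cv2.imwrite('pics/p10.png',o[:,:,::-1])
"
```

```text
[518.61993375  47.49669884 245.14497921] 85.94238097238892 [-0.06990003  0.16536349 -0.15214653] 27.875
```

View pics/p10.png

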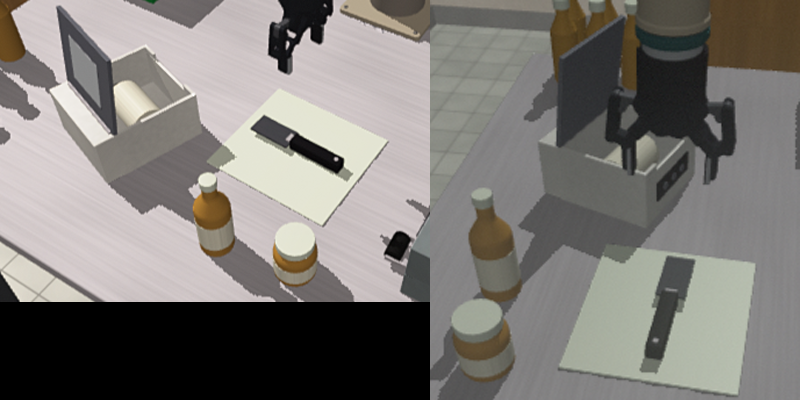

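All of the scraper lies flat on the board, the cover stands open, and the bottle, jar and roller are undisturbed. The gripper is clear, so I'm handing in.

```bash
python3 -c "
from cell import *
print(finish_job())"
```

```text
the job is handed in; nothing more can be done
None
```

The job is done and handed in at about 28 s on the robot's clock.

- **Drawing out:** I pulled the scraper out of its pigeonhole by the blade, laid it on the board and let go.
- **Levering:** I took it again by the handle near the blade and slid the blade about 37 mm into the slot. I then lifted along the cover's arc with only the blade touching the cover.
- **Laying down:** I withdrew the scraper, laid it near the middle of the board and released it.

**Last checks:**
- In the last scene and side pictures the scraper lies flat with all of it on the board, and the gripper is empty and clear of it.
- The cover stands at about 82°, read from its front corner in both views just before I withdrew the blade. It was still open in the final pictures.
- The bottle, jar and roller looked undisturbed by eye; I did not measure them again.
- The highest force reading I saw was about 9 N, at the final touchdown on the board.
- One disagreement: the cover's height came out 2 to 5 mm low when triangulated. I used the given dimensions instead, and the blade went into the slot without resistance.

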